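# Add a slotted weight to the glue-joint test

## Robot

A 7-joint arm with a two-finger parallel gripper is mounted at the origin on the work surface. World frame = base frame: x ahead of the robot, y to its left, z up, the work surface at z = 0. Lengths are in m, angles in rad, forces in N, time in s.
With the tool pointing down it reaches from about 0.425 to 0.925 m from the base axis. Payload 6.8 kg.
Tool frame: the origin (TCP) lies on the front face of the gripper's body, between the roots of the fingers; the fingertips stand 73 mm ahead of it and the grasp point (between the pads) lies 54 mm ahead of it; z points along the fingers, x is the direction in which the jaws open and shut, and the axes are right-handed (so a half turn about z gives the same grasp; the last joint's range is limited). The gripper opens to 85 mm and grips with 20 to 120 N. Pads are 22 mm wide; open, the fingers measure 114 mm over their backs; the gripper's body (76 mm by 85 mm) begins 54 mm behind the grasp point. The pads swing forward as they close: fully open they stand 13 mm farther back than shut.
Start: joints at [-1.372, 0.477, 0.022, 1.555, -0.011, 1.109, -0.083], TCP at [0.204, 0.643, 0.304] pointing down, gripper open.
Joint ranges: [-2.96, 2.96], [-0.34, 2.1], [-1.41, 1.46], [0.24, 2.44], [-1.37, 4.51], [0.17, 1.92], [-2.96, 2.96]. Speed limits (rad/s): [2.39, 2.39, 3.14, 3.14, 3.14, 3.14, 3.14].

## Interface

Orientations are given as a unit quaternion [w, x, y, z].
In Python, from station import get_obs, read_camera, hand_in gives the robot as it stands. The module is installed in compiled form; this text tells all that it offers.
- The arm moves only by the shell command python3 -m creep 'ROWS' [FORCE]. ROWS is JSON, a list that holds one entry, the list of rows, each a list of 7 numbers: the turn, a rotation vector about the tool's x, y, z in rad, then the shift along the tool's x, y, z in m, then the finger opening in m, from 0 to 0.0854. A call has 1 to 20 rows; each row shifts and turns the pose as measured when the row begins, along the tool's axes as they then stand; what a row does not reach is not made up. A row lasts 1/12 s, in which the tool goes at most 41.7 mm and 7.16 degrees, less where a joint would pass 70% of its speed; a pose out of reach is approached as far as the arm can. A call is refused whole if a number of a shift passes 0.0417 or a number of a turn 0.125, either way. A call with a gripper value outside its range is refused whole. The fingers move at their own pace and stop on an object; FORCE is the grip in N (left out, the last holds). Time passes only in rows, so rows that do not move let the fingers close. It gives the time, the measured TCP pose, the force and the opening at its end, in the units of the state.
- get_obs(): the state, without advancing time (a new reading comes with each control period).
- read_camera(name): name is "scene" or "top" or "wrist"; returns a dict with "color" (480x640x3 uint8, red, green, blue), "range_z" (480x640 float32, m along the optical axis (not along the pixel's ray), 0 where there is no reading), "fovy" (degrees; the focal length in pixels is half the picture's height over the tangent of half this angle, whatever the lens; pixels are square), "cx", "cy" (the principal point, pixels), "D" ([k1, k2, p1, p2, k3] as OpenCV has them; the pictures are not rectified), "rvec" (rotation vector, rad) and "tvec" (3), from world to camera coordinates, as OpenCV has them. Camera axes: x right, y down, z forward; pixel columns grow to the right and rows downward; lengths in m; the calibration is good to about 2 mm. A picture is of the moment at which its call begins.
- hand_in(): hands the job in, once; it reports no verdict.
The state is a dict: "t": time; "q": joint angles; "joint_vel": joint speeds; "joint_torque": joint torques, N m; "eef_pos": TCP position; "tool_rot": TCP orientation; "contact_force": force on the tool from outside, world axes, zero at the start; "torque": the same for the moment, N m; "gripper_width": opening from 0.0 (shut) to 1.0 (fully open).
Only numpy, scipy, OpenCV 4.12 (cv2) and the standard library are available. Lean on these libraries where they do the work, as an engineer would, in place of code of your own. Each camera call takes 0.05 s, during which the arm holds its last target.

## Task

Load the glued lap joint: pick up the loose blue slotted weight and lower it over the stem of the weight hanger, flat on top of the steel weight already there, with its slot facing the opposite way to the steel weight's slot so that neither can slide off. Lower it all the way before letting go, do not drop it, leave the steel weight in place and do not disturb the yellow weight.

Things in the scene. Friction and masses are not known exactly. Their poses are not given: they have to be found in the camera images.
- hanger_tray (a point): weight hanger: fixed dark steel tray, 76 mm diameter, 6 mm thick, standing on a pine lap joint (40 mm wide, 200 mm long, 24 mm high) that lies on the bench. A thin upright brass stem, 6 mm diameter, rises 52 mm from the tray's centre; its top is free. This point is the centre of the tray's top face, at the foot of the stem, 30 mm above the bench; z up, x along the pine strips
- steel_weight_center (a point): bare steel slotted round weight, 56 mm diameter, 16 mm thick, about 0.2 kg; a 20 mm wide straight slot is open at the rim and ends 10 mm past the centre. It lies flat on the tray with the stem in its slot. This point is the disc's centre, half-way up; its x axis points out of the slot's open end, z up
- steel_weight_slot (a point): steel weight: the middle of its slot's open mouth at the rim, half-way up, 28 mm from its centre along its x axis
- blue_weight_center (a point): blue painted slotted round weight, 56 mm diameter, 16 mm thick, about 0.2 kg; a 20 mm wide straight slot is open at the rim and ends 10 mm past the centre. It lies flat and loose on the bench, to the left or the right of the hanger. This point is the disc's centre, half-way up; its x axis points out of the slot's open end, z up
- blue_weight_slot (a point): blue weight: the middle of its slot's open mouth at the rim, half-way up, 28 mm from its centre along its x axis
- yellow_weight_center (a point): yellow painted slotted round weight, 56 mm diameter, 16 mm thick, about 0.2 kg; a 20 mm wide straight slot is open at the rim and ends 10 mm past the centre. It lies flat and loose on the bench, on the other side of the hanger from the blue one; not wanted. This point is the disc's centre, half-way up; axes as for the blue one
Mind the look-alikes: they are no part of the job. Leave any red look-alike of the part that bears hanger_tray alone. Of the things that look like the part that bears blue_weight_center, the smaller one is meant.

How it is judged:
By the outcome, as a careful person would: the job done as asked, in the order asked, and still so for the second after the job is handed in, with the robot touching nothing.
It also fails if it takes over 38 s, if anything falls off the work surface, if the arm or the gripper's body presses on something with over 40 N, if the wrist force passes 120 N, or if a joint passes its speed limit or range.

## Working session

There is one attempt and no reset: what is moved stays moved. The work goes in short steps, Python scripts to look and compute and a shell command to move; the robot and the scene stay as the last step left them, time stands still between calls to the robot, and variables do not carry over. Pictures are saved under pics/ and viewed, and the job is handed in when it is done.

```bash
mkdir -p pics
cat > h.py <<'E'
import numpy as np, cv2
from station import get_obs, read_camera
def K(c):
    f=240/np.tan(np.radians(c["fovy"])/2); return np.array([[f,0,c["cx"]],[0,f,c["cy"]],[0,0,1.]])
def ray(c,uv):
    uv=np.asarray(uv,float).reshape(-1,1,2)
    n=cv2.undistortPoints(uv,K(c),np.array(c["D"],float)).reshape(-1,2)
    R=cv2.Rodrigues(np.array(c["rvec"],float))[0]; t=np.array(c["tvec"],float).ravel()
    d=np.c_[n,np.ones(len(n))]@R; o=-R.T@t
    return o,d
def onplane(c,uv,z):
    o,d=ray(c,uv); s=(z-o[2])/d[:,2]; return o+d*s[:,None]
def proj(c,p):
    return cv2.projectPoints(np.asarray(p,float).reshape(-1,3),np.array(c["rvec"],float),np.array(c["tvec"],float),K(c),np.array(c["D"],float))[0].reshape(-1,2)
def shoot(n,fn):
    c=read_camera(n); cv2.imwrite("pics/"+fn,c["color"][:,:,::-1]); np.save("pics/"+fn+".npy",c,allow_pickle=True); return c
def load(fn): return np.load("pics/"+fn+".npy",allow_pickle=True).item()
E
python3 - <<'E'
from h import *
for n in("scene","top","wrist"):
    c=shoot(n,n+"0.png"); print(n,c["fovy"],c["D"],c["cx"],c["cy"],-cv2.Rodrigues(np.array(c["rvec"]))[0].T@np.array(c["tvec"]).ravel())
o=get_obs(); print(o)
E
```

```text
scene 46.85438296325583 [0.04849016 0.         0.         0.         0.        ] 326.6874283067209 235.9136695768932 [ 0.974032   -0.05431503  0.92145392]
top 56.91982967227217 [0.00342082 0.         0.         0.         0.        ] 310.88674879875356 239.76698522132503 [0.42215015 0.02024185 0.73000847]
wrist 63.84998549428503 [-0.00777367  0.          0.          0.          0.        ] 319.79160699354094 243.38561125814834 [0.12171132 0.67008046 0.37374353]
{'t': 0.15, 'q': array([-1.37212496,  0.47764471,  0.02237158,  1.55613821, -0.01148999,
        1.10931111, -0.08311612]), 'joint_vel': array([ 0.00044267, -0.00306734, -0.00054208, -0.00378112, -0.0012398 ,
       -0.00041199,  0.00109965]), 'joint_torque': array([ 3.13427758e-03, -5.96924722e+01,  1.61038209e+00, -2.81489897e+01,
        1.26384807e-02,  6.60290709e-03, -5.16647290e-06]), 'eef_pos': array([0.20375343, 0.64317825, 0.30316273]), 'tool_rot': array([ 4.50964168e-04,  8.06844508e-01,  5.90763462e-01, -5.17494381e-04]), 'contact_force': array([-0.70980123,  1.29400821, -0.68801695]), 'torque': array([0.02636832, 0.01843684, 0.00334198]), 'gripper_width': 1.0030315325742016}
```

View pics/scene0.png

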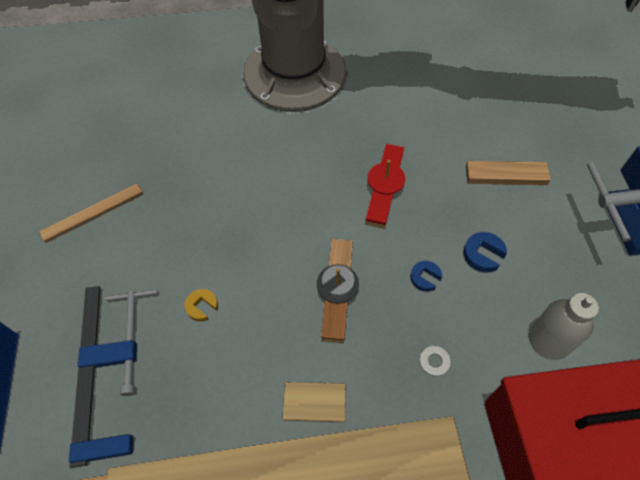

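View pics/top0.png

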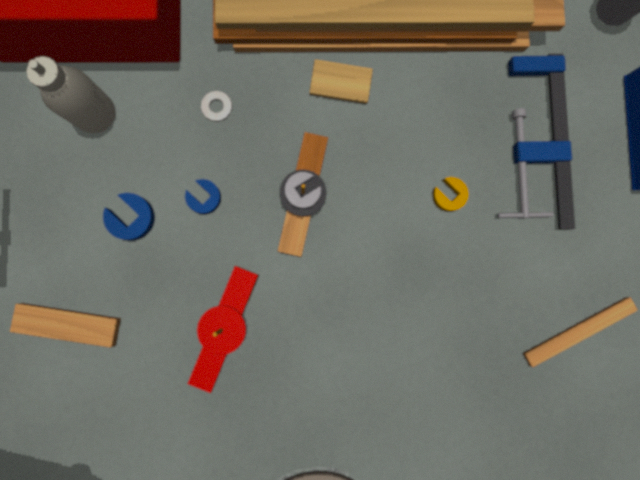

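View pics/wrist0.png

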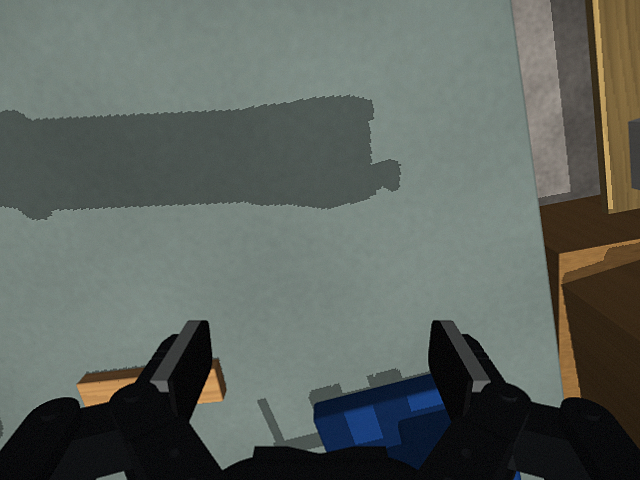

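Scene and top pictures: there are two blue discs, a smaller one at top (203,196) / scene (426,276) and a larger one at top (128,216) / scene (485,251). The smaller is the one meant. The real hanger is the dark tray at top (303,193), and the red copy at (222,330) is to be left alone. The yellow weight is at top (451,194). Next I'll measure these and make an enlarged crop.

```bash
cat > m.py <<'E'
from h import *
def blob(c,m,near,z):
    n,l,s,ce=cv2.connectedComponentsWithStats(m.astype(np.uint8))
    i=min((i for i in range(1,n) if s[i,4]>60),key=lambda i:np.hypot(*(ce[i]-near)))
    cs,_=cv2.findContours((l==i).astype(np.uint8),cv2.RETR_EXTERNAL,cv2.CHAIN_APPROX_NONE)
    ct=max(cs,key=len).reshape(-1,2).astype(float)
    return onplane(c,ct,z)[:,:2],ct,s[i,4]
def circ(P,r=None):
    # robust circle fit on points; slot points lie inside
    h=cv2.convexHull(P.astype(np.float32)).reshape(-1,2)
    (x,y),rr=cv2.minEnclosingCircle(h)
    from scipy.optimize import least_squares
    f=lambda p:np.hypot(P[:,0]-p[0],P[:,1]-p[1])-p[2]
    q=least_squares(f,[x,y,rr],loss="cauchy",f_scale=0.0007).x
    return q
def slotdir(P,q):
    # contour pts well inside circle -> slot
    d=np.hypot(P[:,0]-q[0],P[:,1]-q[1]); s=P[d<q[2]-0.004]
    return s
E
python3 - <<'E'
from m import *
c=load("top0.png"); im=c["color"].astype(int); hsv=cv2.cvtColor(c["color"],cv2.COLOR_RGB2HSV)
for nm,cn,near,z in(("top",c,(203,196),.016),("scene",load("scene0.png"),(426,276),.016)):
    H=cv2.cvtColor(cn["color"],cv2.COLOR_RGB2HSV)
    m=(abs(H[:,:,0].astype(int)-110)<15)&(H[:,:,1]>130)
    for nr in(near,(128,216) if nm=="top" else (485,251)):
        P,ct,a=blob(cn,m,nr,z); q=circ(P); s=slotdir(P,q)
        d=s.mean(0)-q[:2]; print(nm,"blue",q.round(4),a,"slotmean",d.round(4),np.degrees(np.arctan2(d[1],d[0])).round(1))
    m=(abs(H[:,:,0].astype(int)-22)<8)&(H[:,:,1]>170)
    P,ct,a=blob(cn,m,(451,194) if nm=="top" else (200,305),z); print("yel",circ(P).round(4),a)
s=load("scene0.png")
a=cv2.resize(c["color"][150:260,90:350,::-1],None,fx=3,fy=3,interpolation=cv2.INTER_CUBIC)
cv2.imwrite("pics/crop0.png",a)
b=cv2.resize(s["color"][210:350,300:520,::-1],None,fx=3.5,fy=3.5,interpolation=cv2.INTER_CUBIC)
cv2.imwrite("pics/crop1.png",b)
E
```

```text
top blue [0.5551 0.1774 0.0267] 604 slotmean [0.0005 0.0003] 35.8
top blue [0.5237 0.2964 0.0377] 1284 slotmean [0.0027 0.0026] 43.0
yel [ 0.5554 -0.2276  0.0278] 701
scene blue [0.5579 0.1806 0.0279] 540 slotmean [0.0019 0.0016] 40.8
scene blue [0.5244 0.3001 0.0394] 1046 slotmean [0.0059 0.0049] 39.4
yel [ 0.5571 -0.2252  0.0272] 523
```

View pics/crop0.png

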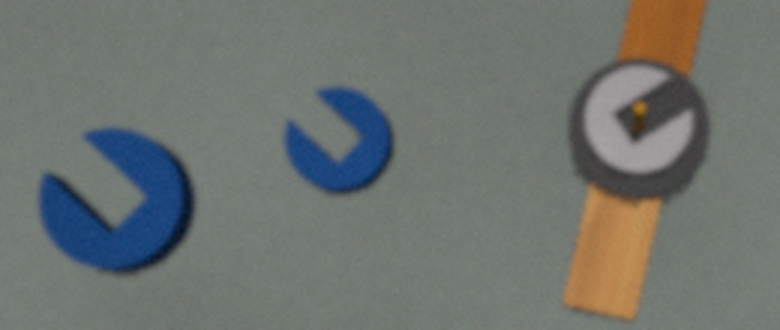

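View pics/crop1.png

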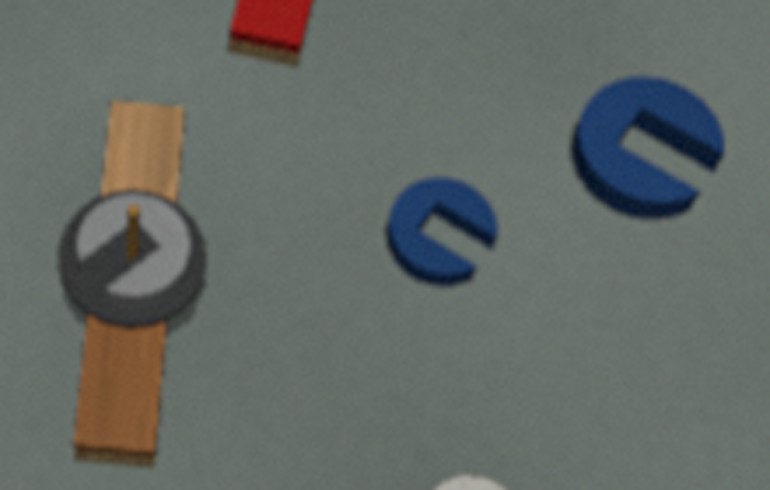

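The crop shows the small blue disc with its slot pointing to +x+y. The steel weight's slot points to +x−y. The larger blue disc at left is the decoy. Now the slot angles and the stem.

```bash
cat >> m.py <<'E'
def slot(c,mask,near,z,q):
    """slot = pixels inside the disc circle (world, plane z) not in mask; PCA"""
    n=np.round(proj(c,[[q[0],q[1],z]])[0]).astype(int); w=90
    v,u=np.mgrid[max(n[1]-w,0):min(n[1]+w,480),max(n[0]-w,0):min(n[0]+w,640)]
    uv=np.c_[u.ravel(),v.ravel()]; P=onplane(c,uv,z)[:,:2]-q[:2]
    ok=(np.hypot(P[:,0],P[:,1])<q[2]-0.001)&~mask[uv[:,1],uv[:,0]]
    M=np.zeros(mask.shape,np.uint8); M[uv[ok,1],uv[ok,0]]=1
    k,l,s,ce=cv2.connectedComponentsWithStats(M); i=1+np.argmax(s[1:,4])
    sel=ok&(l[uv[:,1],uv[:,0]]==i); S=P[sel]
    m=S.mean(0); w_,V=np.linalg.eigh(np.cov((S-m).T)); d=V[:,1]; d=d*np.sign(d@m)
    pr=(S-m)@d
    return np.degrees(np.arctan2(d[1],d[0])),m,np.degrees(np.arctan2(m[1],m[0])),np.sqrt(12*w_)
E
python3 - <<'E'
from m import *
for nm,nb,nh in(("top",(203,196),(303,193)),("scene",(426,276),(338,283))):
    c=load(nm+"0.png"); H=cv2.cvtColor(c["color"],cv2.COLOR_RGB2HSV).astype(int)
    m=(abs(H[:,:,0]-110)<15)&(H[:,:,1]>130)
    P,ct,a=blob(c,m,nb,.016); q=circ(P); print(nm,"blue",q.round(4),slot(c,m,nb,.016,np.r_[q[:2],.028]))
    # steel: bright, low sat
    u,v=nh; print(H[v-8:v+9:2,u-12:u+13:3,2])
    m=(H[:,:,2]>118)&(H[:,:,1]<60); M=np.zeros_like(m); M[v-18:v+19,u-18:u+19]=1; m&=M
    P,ct,a=blob(c,m,nh,.046); q=circ(P); print("steel",q.round(4),a,slot(c,m,nh,.046,np.r_[q[:2],.028]))
    t=(H[:,:,1]>110)&(H[:,:,2]>70); t&=M
    n,l,s,ce=cv2.connectedComponentsWithStats(t.astype(np.uint8)); 
    for i in range(1,n):
        if s[i,4]>3: print("brass",s[i],ce[i])
E
```

```text
top blue [0.5551 0.1774 0.0267] (np.float64(46.16789668714579), array([0.00619386, 0.00650059]), np.float64(46.38412235125654), array([0.02148677, 0.03486698]))
[[159 154 117  95 159  78  69  71  66]
 [156 129  65  76 130  70  67  66  74]
 [159 140  67  66  69  66  64  80 126]
 [157 154  99  64  64  65  79 131 156]
 [160 159 131  62  60  82 130 160 159]
 [160 160 156  78  77 139 157 163 161]
 [163 162 161 123 135 157 160 162 161]
 [165 160 162 155 161 159 159 161 155]
 [153 162 159 160 162 162 161 161 133]]
steel [0.5583 0.016  0.0266] 653 (np.float64(-58.31067406214836), array([ 0.00511372, -0.00703871]), np.float64(-54.00107203013802), array([0.01979943, 0.03521389]))
brass [301 184   5   6  22] [302.86363636 186.18181818]
scene blue [0.5579 0.1806 0.0279] (np.float64(46.47415186392242), array([0.00631742, 0.00599711]), np.float64(43.510044550794404), array([0.01567799, 0.03727252]))
[[130 130 128  90  68 102 131 129 133]
 [129 132  91  57  71  59 122 131 130]
 [131 102  59  59  69  54  78 130 129]
 [113  57  54  58  70  55  86 129 131]
 [ 62  57  55  57  66  83 128 130 130]
 [ 56  56  59  54  80 125 132 133 132]
 [ 57  57  54  65 123 132 130 131 130]
 [ 58  57  63 121 131 131 131 132  91]
 [ 57  59 114 132 129 130 130 108  59]]
steel [0.5576 0.0189 0.0259] 403 (np.float64(-47.33647564925846), array([ 0.00251807, -0.00626514]), np.float64(-68.10391506193834), array([0.02373769, 0.03991433]))
brass [346 265   4   2   6] [347.83333333 265.33333333]
brass [337 269   2   6  10] [337.4 271.1]
brass [337 277   2   6  10] [337.4 279.4]
brass [325 300   4   2   6] [326.16666667 300.66666667]
```

Run:
```python
from m import *
for nm,(u,v) in(("top",(303,193)),("scene",(338,283))):
    c=load(nm+"0.png"); a=cv2.resize(c["color"][v-26:v+26,u-32:u+32,::-1],None,fx=6,fy=6,interpolation=cv2.INTER_NEAREST)
    cv2.imwrite("pics/st_%s.png"%nm,a)
a=np.hstack([cv2.imread("pics/st_top.png"),cv2.imread("pics/st_scene.png")]); cv2.imwrite("pics/st.png",a)
o=get_obs(); from scipy.spatial.transform import Rotation as R
w=o["tool_rot"]; print(R.from_quat(np.r_[w[1:],w[0]]).as_matrix().round(3))
c=load("wrist0.png"); d=c["range_z"]; print(d[320:345:8,185:215:6],d[320:345:8,430:460:6])
```

```text
[[ 0.302  0.953 -0.   ]
 [ 0.953 -0.302 -0.001]
 [-0.001  0.    -1.   ]]
[[0.424605   0.42496794 0.42298585 0.42563376 0.42567188]
 [0.13829662 0.13815807 0.13817641 0.14018126 0.42776474]
 [0.13323812 0.13310376 0.13434812 0.14115459 0.1479077 ]
 [0.12908003 0.12813534 0.13436589 0.1413208  0.14888814]] [[0.42564863 0.42318472 0.42745104 0.4235039  0.42426953]
 [0.42841372 0.1410157  0.13715056 0.13785763 0.13726547]
 [0.14952116 0.14094487 0.13524538 0.13287108 0.13248152]
 [0.14897965 0.14095744 0.13308428 0.12899694 0.12898979]]
```

View pics/st.png

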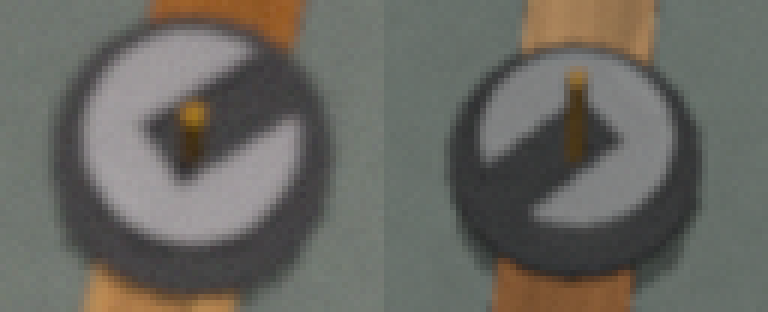

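Run:
```python
from m import *
def tri(a,ua,b,ub):
    o1,d1=ray(a,[ua]);o2,d2=ray(b,[ub]);A=np.c_[d1[0],-d2[0]];s=np.linalg.lstsq(A,o2-o1,rcond=None)[0]
    p1=o1+d1[0]*s[0];p2=o2+d2[0]*s[1];return (p1+p2)/2,p1-p2
t,s=load("top0.png"),load("scene0.png")
print("stem tri",tri(t,(303.3,185.8),s,(338,269.3)))
print(onplane(t,[(303.3,185.8)],.082),onplane(s,[(338,269.3)],.082))
c=load("wrist0.png"); d=c["range_z"]
o,dr=ray(c,[(u,v) for u in(190,197,445,440,455) for v in(324,330,340)])
uv=[(u,v) for u in(190,197,445,440,455) for v in(324,330,340)]
o0=get_obs()["eef_pos"]
from scipy.spatial.transform import Rotation as R
w=get_obs()["tool_rot"];Rm=R.from_quat(np.r_[w[1:],w[0]]).as_matrix()
for i,(u,v) in enumerate(uv): print(u,v,(Rm.T@(o+dr[i]*d[v,u]-o0)).round(4))
print((Rm.T@(o-o0)).round(4),(Rm.T@ray(c,[(320,243)])[1][0]).round(3))
# deltas in tool axes to blue
b=np.array([0.5565,0.179]); print("tool delta to blue",Rm.T@np.r_[b-o0[:2],0])
```

```text
stem tri (array([0.55689391, 0.01669785, 0.08392583]), array([-5.97995861e-04, -4.38343988e-03, -8.55178188e-05]))
[[0.55698674 0.01448941 0.082     ]] [[0.55621309 0.01906164 0.082     ]]
190 324 [-0.0465 -0.0124  0.0518]
190 330 [-0.0452 -0.0124  0.0479]
190 340 [-0.0433 -0.0123  0.0417]
197 324 [-0.044  -0.0123  0.0521]
197 330 [-0.0428 -0.0124  0.0478]
197 340 [-0.0422 -0.0101  0.0451]
445 324 [ 0.0465 -0.012   0.0525]
445 330 [ 0.0451 -0.0123  0.048 ]
445 340 [ 0.0436 -0.0116  0.0429]
440 324 [ 0.0446 -0.0122  0.0522]
440 330 [ 0.0435 -0.0121  0.0484]
440 340 [ 0.0433 -0.009   0.0468]
455 324 [0.1504 0.1388 0.3023]
455 330 [ 0.0486 -0.0124  0.0479]
455 340 [ 0.0465 -0.0125  0.0415]
[ 0.0008 -0.0863 -0.0706] [0.    0.329 0.944]
tool delta to blue [-0.33597662  0.47645675  0.00051499]
```

```bash
python3 -m creep '[[[0,0,0,-0.021,0.0298,0,0.0854],[0,0,0,-0.021,0.0298,0,0.0854],[0,0,0,-0.021,0.0298,0,0.0854],[0,0,0,-0.021,0.0298,0,0.0854],[0,0,0,-0.021,0.0298,0,0.0854],[0,0,0,-0.021,0.0298,0,0.0854],[0,0,0,-0.021,0.0298,0,0.0854],[0,0,0,-0.021,0.0298,0,0.0854],[0,0,0,-0.021,0.0298,0,0.0854],[0,0,0,-0.021,0.0298,0,0.0854],[0,0,0,-0.021,0.0298,0,0.0854],[0,0,0,-0.021,0.0298,0,0.0854],[0,0,0,-0.021,0.0298,0,0.0854],[0,0,0,-0.021,0.0298,0,0.0854],[0,0,0,-0.021,0.0298,0,0.0854],[0,0,0,-0.021,0.0298,0,0.0854]]]'
python3 -m creep '[[[0,0,0.119,0,0,0.006,0.068],[0,0,0.119,0,0,0.006,0.068],[0,0,0.119,0,0,0.006,0.068],[0,0,0.119,0,0,0.006,0.068],[0,0,0.119,0,0,0.006,0.068],[0,0,0.119,0,0,0.006,0.068],[0,0,0.119,0,0,0.006,0.068],[0,0,0.119,0,0,0.006,0.068],[0,0,0.119,0,0,0.006,0.068],[0,0,0.119,0,0,0.006,0.068],[0,0,0.119,0,0,0.006,0.068],[0,0,0.119,0,0,0.006,0.068],[0,0,0.119,0,0,0.006,0.068],[0,0,0.119,0,0,0.006,0.068],[0,0,0.119,0,0,0.006,0.068],[0,0,0.119,0,0,0.006,0.068],[0,0,0.119,0,0,0.006,0.068]]]'
```

```text
t: 1.48
eef_pos: [0.5647, 0.1673, 0.2971]
tool_rot: [-0.002, 0.801, 0.599, -0.004]
contact_force: [0.5, 0.4, 0.3]
gripper_width: 0.997
t: 2.9
eef_pos: [0.5688, 0.1517, 0.189]
tool_rot: [0.005, 0.913, -0.408, -0.002]
contact_force: [0.3, 0.0, -0.1]
gripper_width: 0.796
```

```bash
cat >> m.py <<'E'
from scipy.spatial.transform import Rotation as Rot
def pose():
    o=get_obs(); w=o["tool_rot"]; return o,np.array(o["eef_pos"]),Rot.from_quat(np.r_[w[1:],w[0]]).as_matrix()
E
python3 - <<'E'
from m import *
c=shoot("wrist","w1.png"); o,p,Rm=pose()
H=cv2.cvtColor(c["color"],cv2.COLOR_RGB2HSV).astype(int)
m=(abs(H[:,:,0]-110)<15)&(H[:,:,1]>130)
near=proj(c,[[.5565,.179,.016]])[0]; print(near)
P,ct,a=blob(c,m,near,.016); q=circ(P); print(q.round(4),a); S=slot(c,m,near,.016,np.r_[q[:2],.028]); print(S)
print(p, np.degrees(np.arctan2(Rm[1,0],Rm[0,0])), "tilt",Rm[:,2].round(4))
d=np.r_[q[:2]-p[:2],0]; print("tool delta",Rm.T@d)
print(o["q"].round(3),o["gripper_width"])
E
```

```text
[278.46471771 228.13905594]
[0.5558 0.1818 0.0277] 4119
(np.float64(45.686797568046615), array([0.00811727, 0.0070144 ]), np.float64(40.8313672670114), array([0.0178398 , 0.03259314]))
[0.56802314 0.15193728 0.1875998 ] -48.515242064975006 tilt [-0.0101 -0.0084 -0.9999]
tool delta [-0.03044709 -0.01065683 -0.00012674]
[-0.871  0.564  0.682  1.897 -0.455  0.855 -0.801] 0.7970920536829518
```

View pics/w1.png

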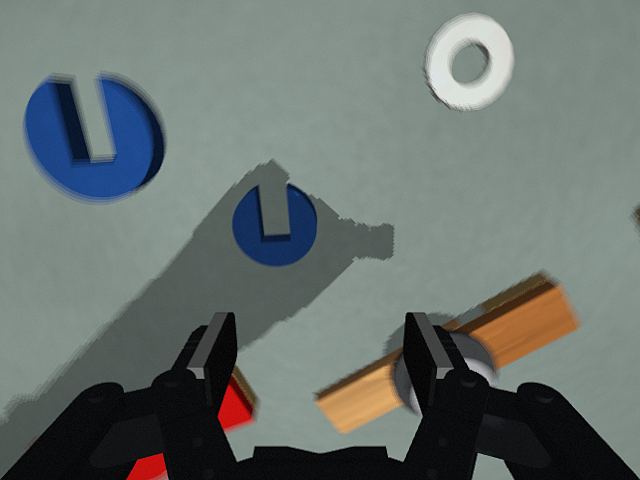

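The wrist picture shows the small blue disc at (275,225) with its slot pointing up the image, the decoy at (95,135), and part of the hanger at (445,375). Next I'll compute the correction to the pre-grasp pose.

```bash
cat >> m.py <<'E'
def goto(xyz,yaw):
    o,p,Rm=pose(); y=np.radians(yaw); x=np.array([np.cos(y),np.sin(y),0]); z=np.array([0,0,-1.])
    T=np.c_[x,np.cross(z,x),z]
    rv=Rot.from_matrix(Rm.T@T).as_rotvec(); d=Rm.T@(np.array(xyz)-p)
    print("turn",rv.round(4),"shift",d.round(4),"pos",p.round(4),"f",o["contact_force"].round(1),"w",round(o["gripper_width"],3),"t",o["t"])
E
python3 - <<'E'
from m import *
goto((.556,.181,.15),-44.3)
E
```

```text
turn [ 0.0131  0.0009 -0.0736] shift [-0.0297 -0.0107  0.0375] pos [0.568  0.1519 0.1876] f [ 0.1 -0.1 -0.4] w 0.797 t 2.95
```

```bash
python3 -m creep '[[[0.013,0.001,-0.074,-0.015,-0.0055,0.019,0.068],[0,0,0,-0.015,-0.0055,0.019,0.068],[0,0,0,0,0,0,0.068]]]'
python3 - <<'E'
from m import *
c=shoot("wrist","w2.png"); o,p,Rm=pose()
H=cv2.cvtColor(c["color"],cv2.COLOR_RGB2HSV).astype(int)
m=(abs(H[:,:,0]-110)<15)&(H[:,:,1]>130)
near=proj(c,[[.556,.181,.016]])[0]
P,ct,a=blob(c,m,near,.016); q=circ(P); print(near,q.round(4),a); S=slot(c,m,near,.016,np.r_[q[:2],.028]); print(S)
goto((q[0],q[1],.095),-44.3)
E
```

```text
t: 3.2
eef_pos: [0.5554, 0.1813, 0.1486]
tool_rot: [0.0, 0.928, -0.373, 0.001]
contact_force: [-1.1, 1.4, 0.2]
gripper_width: 0.795
[322.89838584 266.92691972] [0.5546 0.181  0.0279] 5442
(np.float64(47.0236249580496), array([0.00811953, 0.00840487]), np.float64(45.98925951281277), array([0.01923885, 0.02998919]))
turn [-0.0015 -0.0036  0.0073] shift [-0.0026  0.0006  0.0552] pos [0.5567 0.1797 0.1502] f [ 0.7 -1.   0. ] w 0.796 t 3.25
```

View pics/w2.png

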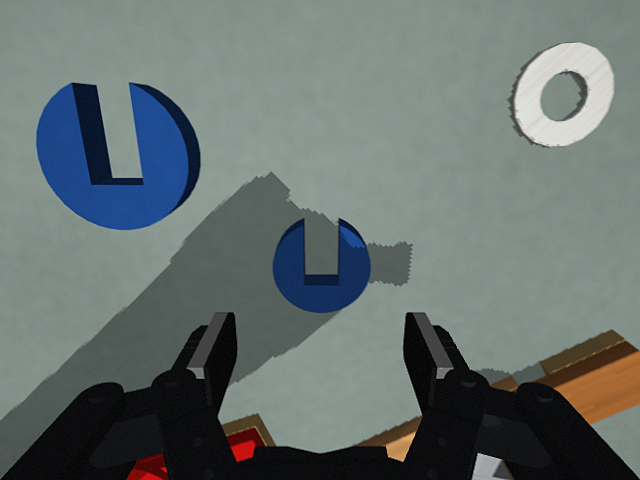

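Centred between the fingers at (321,267), slot aligned with the image column. Going down.

```bash
python3 -m creep '[[[0,-0.003,0.005,-0.001,0,0.026,0.068],[0,0,0,0,0,0.026,0.068],[0,0,0,0,0,0.012,0.068],[0,0,0,0,0,0,0.068]]]'
python3 - <<'E'
from m import *
c=shoot("wrist","w3.png"); goto((.5556,.1805,.072),-44.3)
d=c["range_z"]
o,p,Rm=pose()
# lowest gripper point in view: tool-z of finger pixels
v,u=np.mgrid[280:470:2,150:500:2]; uv=np.c_[u.ravel(),v.ravel()]; oo,dr=ray(c,uv); X=(oo+dr*d[uv[:,1],uv[:,0]][:,None]-p)@Rm
s=(abs(X[:,1])<.02)&(abs(X[:,0])>.03)&(abs(X[:,0])<.05)&(X[:,2]<.075)
for sg in(-1,1):
    k=s&(X[:,0]*sg>0); print(sg,np.percentile(X[k,2],[50,95,99,100]).round(4), X[k&(X[:,2]>np.percentile(X[k,2],95))].mean(0).round(4))
E
```

```text
t: 3.58
eef_pos: [0.5609, 0.1783, 0.0896]
tool_rot: [-0.003, 0.927, -0.374, 0.004]
contact_force: [-0.3, -0.5, 0.2]
gripper_width: 0.795
turn [-0.0092 -0.0058  0.0056] shift [-0.006   0.0026  0.0186] pos [0.5615 0.1781 0.0906] f [-0.4 -0.9  0.2] w 0.794 t 3.6333
-1 [0.0259 0.0735 0.0743 0.0749] [-0.0324  0.0017  0.074 ]
1 [0.0249 0.0573 0.0624 0.0651] [ 0.0334 -0.0034  0.0605]
```

View pics/w3.png

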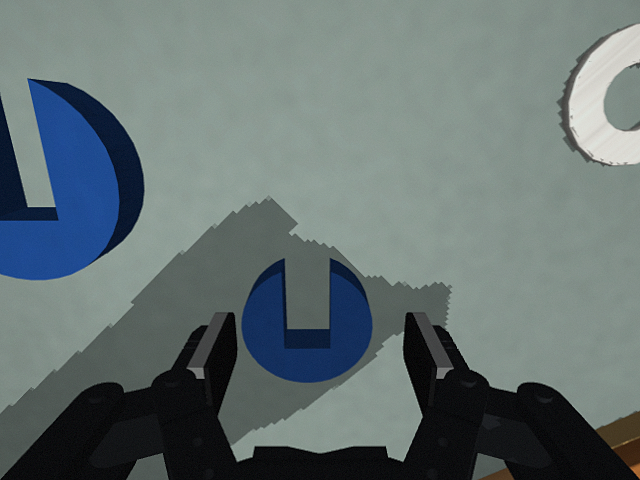

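The disc at (307,320) sits left of the jaw centre (320), so the tool drifted about 5 mm. I'll correct that before the last descent.

```bash
python3 -m creep '[[[-0.009,-0.006,0.005,-0.006,0.0026,0,0.068],[0,0,0,0,0,0,0.068]]]'
python3 - <<'E'
from m import *
c=shoot("wrist","w4.png"); o,p,Rm=pose()
H=cv2.cvtColor(c["color"],cv2.COLOR_RGB2HSV).astype(int)
m=(abs(H[:,:,0]-110)<15)&(H[:,:,1]>130)
near=proj(c,[[.5556,.1805,.016]])[0]
P,ct,a=blob(c,m,near,.016); q=circ(P); print(near,q.round(4),a); print(slot(c,m,near,.016,np.r_[q[:2],.028]))
goto((q[0],q[1],.072),-44.3)
E
```

```text
t: 3.8
eef_pos: [0.5566, 0.1796, 0.093]
tool_rot: [-0.001, 0.926, -0.378, 0.001]
contact_force: [-0.4, 1.1, -0.6]
gripper_width: 0.797
[319.82905751 316.87394004] [0.5547 0.1812 0.028 ] 9493
(np.float64(46.54265915669044), array([0.00913683, 0.00927246]), np.float64(45.42210357479708), array([0.01871468, 0.02762288]))
turn [-0.0031 -0.0019 -0.0012] shift [-0.0034  0.0007  0.0215] pos [0.5575 0.1793 0.0935] f [ 0.3 -0.5  0.5] w 0.796 t 3.85
```

```bash
python3 -m creep '[[[-0.002,-0.001,0,-0.002,0,0.010,0.068],[0,0,0,-0.002,0,0.008,0.068],[0,0,0,0,0,0,0.068]]]'
python3 - <<'E'
from m import *
c=shoot("wrist","w5.png"); goto((.5547,.1812,.072),-44.3)
E
```

```text
t: 4.1
eef_pos: [0.556, 0.1831, 0.0768]
tool_rot: [-0.002, 0.926, -0.377, 0.002]
contact_force: [-0.8, 0.4, -0.1]
gripper_width: 0.797
turn [-0.0059 -0.0028 -0.0007] shift [0.0001 0.0023 0.0052] pos [0.5562 0.183  0.0772] f [-0.   1.4 -0.5] w 0.796 t 4.15
```

View pics/w5.png

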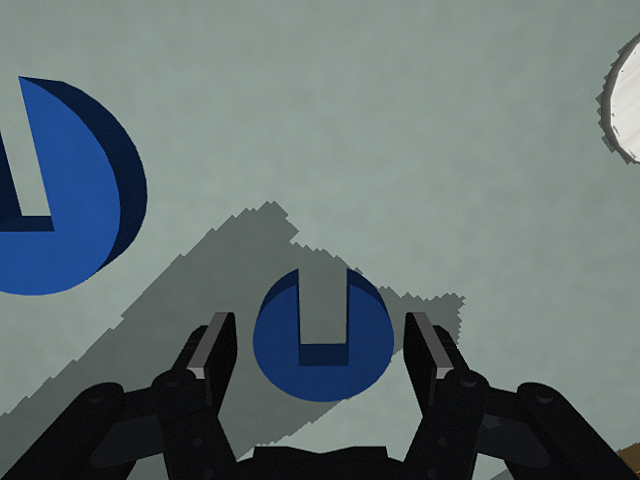

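Disc at (323,335), straddled by the fingers. Going down 4 mm more, then closing gently.

```bash
python3 -m creep '[[[-0.006,-0.003,0,0,0.002,0.005,0.068],[0,0,0,0,0,0,0.068]]]' 30
python3 - <<'E'
from m import *
goto((.5547,.1812,.0725),-44.3)
E
python3 -m creep '[[[0,0,0,0,0,0,0.05],[0,0,0,0,0,0,0.05],[0,0,0,0,0,0,0.05],[0,0,0,0,0,0,0.05],[0,0,0,0,0,0,0.05],[0,0,0,0,0,0,0.05]]]' 30
python3 - <<'E'
from m import *
c=shoot("wrist","w6.png"); goto((.5547,.1812,.0725),-44.3)
E
```

```text
t: 4.32
eef_pos: [0.5547, 0.1816, 0.0717]
tool_rot: [0.0, 0.926, -0.377, -0.0]
contact_force: [0.1, 0.6, -0.0]
gripper_width: 0.79
turn [ 0.0007  0.0005 -0.0002] shift [ 0.0003  0.0002 -0.0008] pos [0.5547 0.1816 0.0717] f [ 0.1  0.6 -0. ] w 0.79 t 4.3167
t: 4.82
eef_pos: [0.5548, 0.1813, 0.0719]
tool_rot: [0.0, 0.926, -0.377, -0.001]
contact_force: [-0.4, 0.2, 0.0]
gripper_width: 0.639
turn [ 0.001   0.0007 -0.0006] shift [-0.0001  0.0001 -0.0006] pos [0.5548 0.1812 0.0719] f [ 0.1 -0.2  0.6] w 0.64 t 4.8667
```

View pics/w6.png

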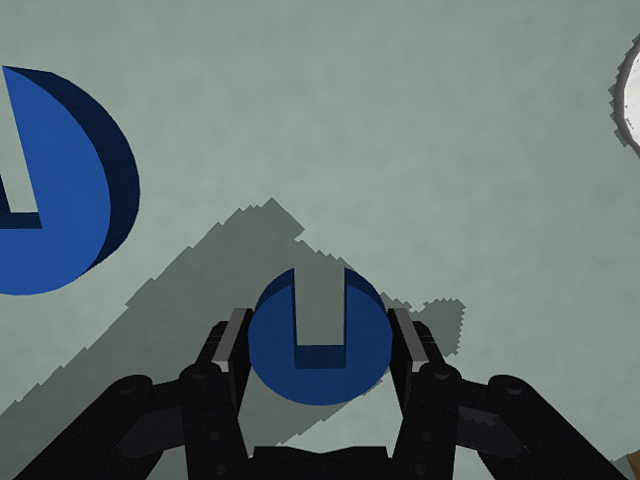

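Gripped: opening 0.64 (about 55 mm), pads on both rims at (240,345) and (400,345). Firming the grip and lifting.

```bash
python3 -m creep '[[[0,0,0,0,0,0,0.045],[0,0,0,0,0,-0.01,0.045],[0,0,0,0,0,-0.02,0.045],[0,0,0,0,0,-0.03,0.045],[0,0,0,0,0,-0.03,0.045],[0,0,0,0,0,-0.03,0.045],[0,0,0,0,0,0,0.045]]]' 60
python3 - <<'E'
from m import *
def blue(fn,cam,zt):
    o,p,Rm=pose(); c=shoot(cam,fn)
    H=cv2.cvtColor(c["color"],cv2.COLOR_RGB2HSV).astype(int)
    m=(abs(H[:,:,0]-110)<15)&(H[:,:,1]>130)
    near=proj(c,[[p[0],p[1],zt]])[0]
    P,ct,a=blob(c,m,near,zt); q=circ(P); print(near,q.round(4),a); print(slot(c,m,near,zt,np.r_[q[:2],.028]))
    print("disc in tool",(Rm.T@(np.r_[q[:2],zt]-p)).round(4))
o,p,Rm=pose(); blue("w7.png","wrist",p[2]-.056)
c=load("w6.png"); H=cv2.cvtColor(c["color"],cv2.COLOR_RGB2HSV).astype(int)
m=(abs(H[:,:,0]-110)<15)&(H[:,:,1]>130)
P,ct,a=blob(c,m,proj(c,[[.5548,.1812,.016]])[0],.016); q=circ(P); print("w6",q, (Rm.T@(np.r_[q[:2]-[.5548,.1812],0])).round(4))
goto((.557,.0175,.19),32)
E
```

```text
t: 5.45
eef_pos: [0.5529, 0.1796, 0.1961]
tool_rot: [0.004, 0.926, -0.378, -0.003]
contact_force: [1.1, -0.4, -2.4]
gripper_width: 0.633
[324.0426477  343.26142035] [0.5513 0.1804 0.0282] 12168
(np.float64(46.68729846942123), array([0.00958327, 0.00971674]), np.float64(45.39623184134555), array([0.01810549, 0.02648167]))
disc in tool [-0.0015  0.      0.056 ]
w6 [0.55363741 0.18220504 0.02824218] [-0.0015  0.0001  0.    ]
turn [ 0.0069  0.0111 -1.3337] shift [0.1173 0.1121 0.0047] pos [0.5517 0.1797 0.1939] f [-1.1 -0.2 -2.9] w 0.63 t 5.5
```

View pics/w7.png

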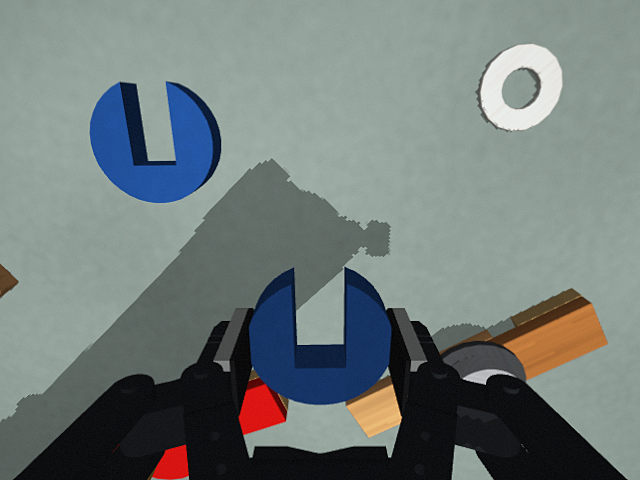

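The disc is held level and centred on the tool axis, with its slot along the tool's −y. I'll turn it about 76°, then go past the hanger so the wrist camera can see the stem and the steel slot.

```bash
python3 -m creep '[[[0.007,0.011,-0.121,0,0,0,0.045],[0,0,-0.121,0,0,0,0.045],[0,0,-0.121,0,0,0,0.045],[0,0,-0.121,0,0,0,0.045],[0,0,-0.121,0,0,0,0.045],[0,0,-0.121,0,0,0,0.045],[0,0,-0.121,0,0,0,0.045],[0,0,-0.121,0,0,0,0.045],[0,0,-0.121,0,0,0,0.045],[0,0,-0.121,0,0,0,0.045],[0,0,-0.121,0,0,0,0.045],[0,0,0,0,0,0,0.045]]]'
python3 - <<'E'
from m import *
goto((.605,-.06,.20),32)
E
```

```text
t: 6.5
eef_pos: [0.5412, 0.1776, 0.1822]
tool_rot: [0.005, 0.955, 0.296, -0.011]
contact_force: [-0.1, -0.5, -1.4]
gripper_width: 0.624
turn [0.0034 0.0242 0.0435] shift [-0.0823  0.232  -0.0151] pos [0.5412 0.1776 0.1822] f [-0.1 -0.5 -1.4] w 0.624 t 6.5
```

```bash
python3 -m creep '[[[0.003,0.024,0.0435,0,0,-0.015,0.045],[0,0,0,-0.0103,0.029,-0.001,0.045],[0,0,0,-0.0103,0.029,-0.001,0.045],[0,0,0,-0.0103,0.029,-0.001,0.045],[0,0,0,-0.0103,0.029,-0.001,0.045],[0,0,0,-0.0103,0.029,-0.001,0.045],[0,0,0,-0.0103,0.029,-0.001,0.045],[0,0,0,-0.0103,0.029,-0.001,0.045],[0,0,0,-0.0103,0.029,-0.001,0.045],[0,0,0,0,0,0,0.045]]]'
python3 - <<'E'
from m import *
c=shoot("wrist","w8.png"); shoot("top","t8.png"); goto((.557,.0175,.19),32)
E
```

```text
t: 7.33
eef_pos: [0.5862, -0.0703, 0.1964]
tool_rot: [-0.001, 0.966, 0.26, -0.008]
contact_force: [-0.8, -0.5, -2.2]
gripper_width: 0.627
turn [-0.0115  0.0137 -0.0268] shift [ 0.0168 -0.0848  0.0064] pos [ 0.5856 -0.0641  0.1956] f [ 0.   1.  -2.6] w 0.628 t 7.4333
```

View pics/w8.png

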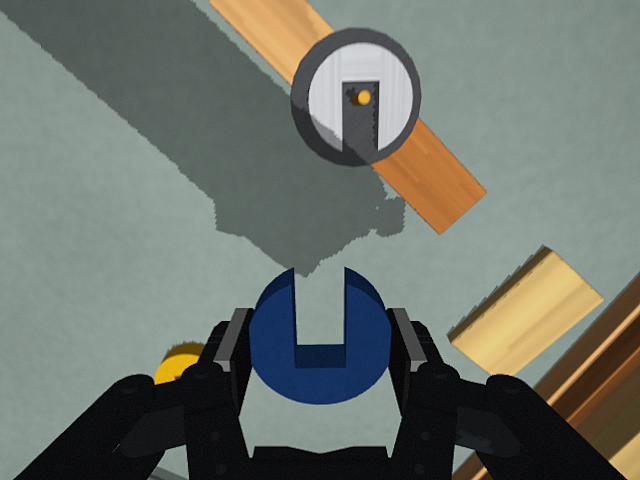

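The wrist picture shows the steel weight at (362,95) with its slot opening straight down the image, opposite to the blue slot, which opens up. The stem top is at (364,97). Computing both in world coordinates.

Run:
```python
from m import *
c=load("w8.png")
g=cv2.resize(c["color"][20:180,280:440,::-1],None,fx=3.5,fy=3.5,interpolation=cv2.INTER_CUBIC); cv2.imwrite("pics/w8c.png",g)
H=cv2.cvtColor(c["color"],cv2.COLOR_RGB2HSV).astype(int)
b=(H[:,:,1]>140)&(H[:,:,2]>150)&(abs(H[:,:,0]-20)<10); M=np.zeros_like(b); M[80:110,350:378]=1
n,l,s,ce=cv2.connectedComponentsWithStats((b&M).astype(np.uint8)); print([(s[i],ce[i].round(1)) for i in range(1,n)])
L=onplane(c,[(343,88),(342.5,148)],.046);Rr=onplane(c,[(379.5,88),(377.5,150)],.046)
for A in(L,Rr): d=A[1]-A[0]; print(np.degrees(np.arctan2(d[1],d[0])),A.round(4))
print("stem",onplane(c,[(364.5,96.5)],.082))
# blue slot edges at disc top z ~ .14
o,p,Rm=pose(); z=p[2]-.056
for A in(onplane(c,[(294.5,345),(293.5,270)],z),onplane(c,[(345.5,345),(344.5,270)],z)): d=A[1]-A[0]; print("blue",np.degrees(np.arctan2(d[1],d[0])),A.round(4))
```

```text
[(array([358,  90,  12,  14, 130], dtype=int32), array([363.7,  97. ]))]
-59.28096190645461 [[ 0.5457  0.0197  0.046 ]
 [ 0.5617 -0.0072  0.046 ]]
-59.02516980554085 [[0.5626 0.0294 0.046 ]
 [0.5792 0.0017 0.046 ]]
stem [[0.55559508 0.01901106 0.082     ]]
blue 119.56224907126469 [[ 0.5765 -0.0751  0.1396]
 [ 0.561  -0.0478  0.1396]]
blue 122.03483892792485 [[ 0.5935 -0.0651  0.1396]
 [ 0.5768 -0.0385  0.1396]]
```

View pics/w8c.png

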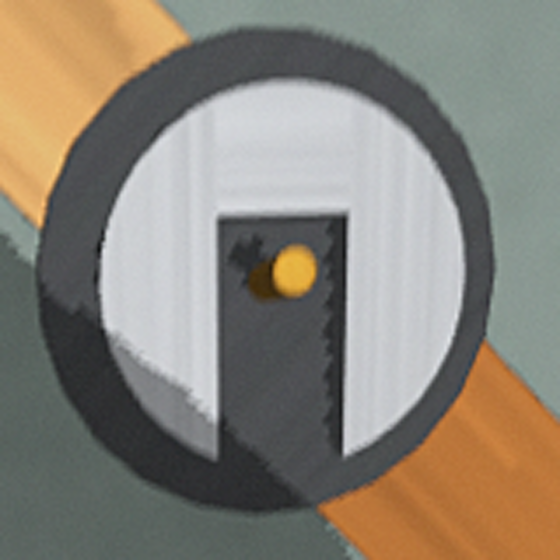

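Run:
```python
from m import *
goto((.5566,.0188,.19),30.8)
```

```text
turn [-0.0113  0.0138 -0.0058] shift [ 0.0171 -0.0861  0.0064] pos [ 0.5856 -0.0641  0.1956] f [ 0.   1.  -2.6] w 0.628 t 7.4333
```

```bash
python3 -m creep '[[[-0.011,0.014,-0.006,0.0034,-0.018,0,0.045],[0,0,0,0.0034,-0.018,0,0.045],[0,0,0,0.0034,-0.018,0,0.045],[0,0,0,0.0034,-0.018,0,0.045],[0,0,0,0.0034,-0.013,0,0.045],[0,0,0,0,0,0,0.045],[0,0,0,0,0,0,0.045]]]'
python3 - <<'E'
from m import *
c=shoot("wrist","w9.png"); goto((.5566,.0188,.165),30.8)
E
```

```text
t: 8.02
eef_pos: [0.5516, 0.0302, 0.1914]
tool_rot: [-0.003, 0.965, 0.263, -0.003]
contact_force: [-0.2, 0.7, -3.0]
gripper_width: 0.627
turn [-0.008   0.0051 -0.005 ] shift [-0.0016  0.0128  0.0263] pos [0.5517 0.0305 0.1914] f [ 0.   1.2 -2.3] w 0.623 t 8.0667
```

View pics/w9.png

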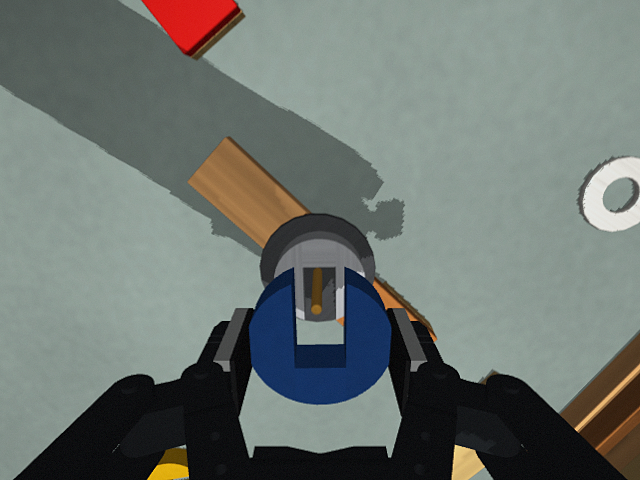

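The stem top shows through the blue slot at (316,310), already laterally centred. I still need about 13 mm along the tool's +y.

```bash
python3 -m creep '[[[-0.008,0.005,-0.005,-0.001,0.0065,0,0.045],[0,0,0,0,0.006,0,0.045],[0,0,0,0,0,0,0.045]]]'
python3 - <<'E'
from m import *
c=shoot("wrist","w10.png"); o,p,Rm=pose(); goto((.5566,.0188,.165),30.8)
cv2.imwrite("pics/w10c.png",cv2.resize(c["color"][250:410,230:410,::-1],None,fx=3.5,fy=3.5))
H=cv2.cvtColor(c["color"],cv2.COLOR_RGB2HSV).astype(int)
b=(H[:,:,1]>120)&(H[:,:,2]>90)&(abs(H[:,:,0]-18)<12); M=np.zeros_like(b); M[270:365,297:344]=1
n,l,s,ce=cv2.connectedComponentsWithStats((b&M).astype(np.uint8)); print([(s[i],ce[i].round(1)) for i in range(1,n) if s[i,4]>15])
E
```

```text
t: 8.32
eef_pos: [0.5579, 0.017, 0.1911]
tool_rot: [0.001, 0.964, 0.265, 0.0]
contact_force: [0.5, 0.4, -2.4]
gripper_width: 0.63
turn [ 0.0014  0.0003 -0.0015] shift [-0.0001 -0.002   0.026 ] pos [0.5577 0.0172 0.191 ] f [-0.7  0.2 -1.5] w 0.629 t 8.3667
[(array([312, 278,  11,  11,  93], dtype=int32), array([317.1, 283. ])), (array([336, 296,   8,  10,  46], dtype=int32), array([340.5, 299.9]))]
```

View pics/w10c.png

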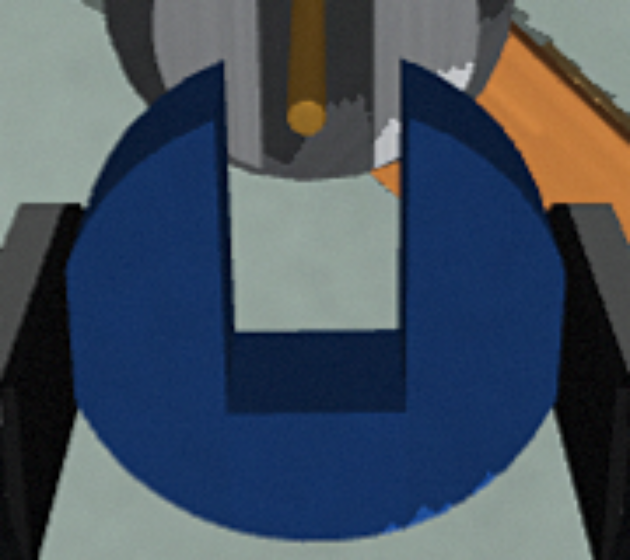

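Run:
```python
from m import *
c=load("w10.png"); s=onplane(c,[(317.3,283.3)],.082)[0]; o,p,Rm=pose(); print(s,Rm.T@(s-p)); goto((s[0]+.0008,s[1]+.0005,.165),30.8)
```

```text
[0.55581703 0.01782746 0.082     ] [-0.00122902 -0.00164144  0.10904663]
turn [ 0.0014  0.0003 -0.0015] shift [-0.0003 -0.0015  0.026 ] pos [0.5577 0.0172 0.191 ] f [-0.7  0.2 -1.5] w 0.629 t 8.3667
```

```bash
python3 -m creep '[[[0.001,0,-0.001,0,-0.0015,0.012,0.045],[0,0,0,0,0,0.012,0.045],[0,0,0,0,0,0.01,0.045],[0,0,0,0,0,0,0.045]]]'
python3 - <<'E'
from m import *
c=shoot("wrist","w11.png"); goto((.5566,.0183,.125),30.8)
cv2.imwrite("pics/w11c.png",cv2.resize(c["color"][250:410,230:410,::-1],None,fx=3.5,fy=3.5))
E
```

```text
t: 8.7
eef_pos: [0.5572, 0.0165, 0.1537]
tool_rot: [0.0, 0.965, 0.263, 0.0]
contact_force: [-1.1, -0.5, -2.4]
gripper_width: 0.631
turn [ 0.0011 -0.0006 -0.0045] shift [ 0.0002 -0.0021  0.0294] pos [0.5574 0.0164 0.1544] f [ 0.5  0.6 -2.2] w 0.629 t 8.75
```

View pics/w11c.png

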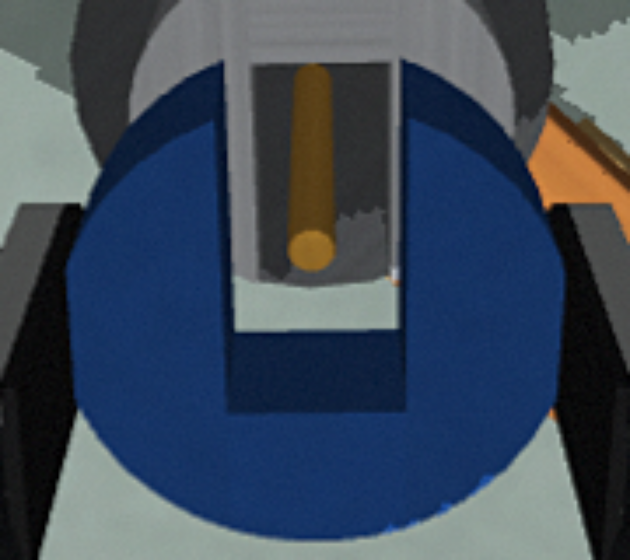

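The stem top, at crop (312,250), is inside the slot with about 5 mm or more clear on every side. Lowering further.

```bash
python3 -m creep '[[[0.001,0,-0.004,0,-0.001,0.01,0.045],[0,0,0,0,0,0.01,0.045],[0,0,0,0,0,0.007,0.045],[0,0,0,0,0,0,0.045]]]'
python3 - <<'E'
from m import *
c=shoot("wrist","w12.png"); goto((.5566,.0180,.1185),30.8)
cv2.imwrite("pics/w12c.png",cv2.resize(c["color"][230:430,220:420,::-1],None,fx=3,fy=3))
E
```

```text
t: 9.08
eef_pos: [0.557, 0.0177, 0.1243]
tool_rot: [-0.0, 0.964, 0.266, 0.0]
contact_force: [-0.9, -0.2, -1.8]
gripper_width: 0.631
turn [ 0.0001 -0.0009  0.0002] shift [-0.0003 -0.0007  0.0064] pos [0.5572 0.0176 0.1249] f [ 0.1  0.5 -2.2] w 0.629 t 9.1333
```

View pics/w12c.png

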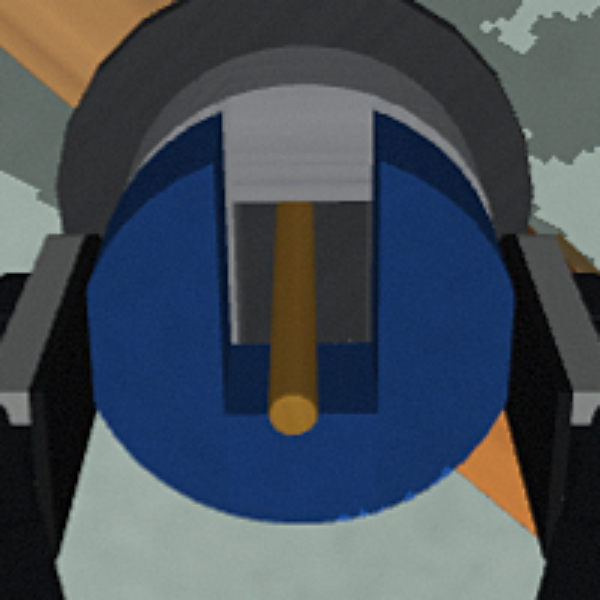

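The stem stands up through the blue slot, and the steel slot edges line up below. Final slow lowering with force checks.

```bash
python3 -m creep '[[[0,-0.001,0,0,0,0.003,0.045],[0,0,0,0,0,0.002,0.045],[0,0,0,0,0,0,0.045]]]'
python3 -m creep '[[[0,0,0,0,0,0.001,0.045],[0,0,0,0,0,0,0.045]]]'
python3 - <<'E'
from m import *
goto((.5566,.0180,.1179),30.8)
E
```

```text
t: 9.38
eef_pos: [0.5577, 0.0176, 0.1198]
tool_rot: [0.0, 0.964, 0.266, 0.0]
contact_force: [0.1, -0.2, -2.7]
gripper_width: 0.627
t: 9.55
eef_pos: [0.5581, 0.0177, 0.1191]
tool_rot: [0.0, 0.964, 0.266, 0.001]
contact_force: [-0.0, 0.3, -2.6]
gripper_width: 0.632
turn [ 0.0009 -0.0015  0.0003] shift [-0.0011 -0.001   0.0012] pos [0.5581 0.0177 0.1191] f [-0.   0.3 -2.6] w 0.632 t 9.55
```

```bash
python3 -m creep '[[[0.001,-0.0015,0,-0.001,0,0.001,0.045],[0,0,0,0,0,0,0.045]]]'
python3 -m creep '[[[0,0,0,0,0,0.001,0.045],[0,0,0,0,0,0,0.045]]]'
```

```text
t: 9.72
eef_pos: [0.5574, 0.0172, 0.1185]
tool_rot: [-0.0, 0.964, 0.266, 0.0]
contact_force: [0.7, 1.0, -3.0]
gripper_width: 0.628
t: 9.88
eef_pos: [0.5578, 0.0172, 0.1184]
tool_rot: [-0.0, 0.964, 0.266, 0.001]
contact_force: [0.5, -0.4, -2.4]
gripper_width: 0.627
```

```bash
python3 -m creep '[[[0,0,0,0,0,0.0015,0.045],[0,0,0,0,0,0,0.045]]]'
python3 -m creep '[[[0,0,0,0,0,0.0015,0.045],[0,0,0,0,0,0,0.045]]]'
```

```text
t: 10.05
eef_pos: [0.5582, 0.0171, 0.1185]
tool_rot: [-0.001, 0.964, 0.266, 0.001]
contact_force: [-0.5, 0.1, -2.2]
gripper_width: 0.628
t: 10.22
eef_pos: [0.5586, 0.0171, 0.1184]
tool_rot: [-0.001, 0.964, 0.265, 0.002]
contact_force: [-0.3, -0.2, -3.0]
gripper_width: 0.624
```

```bash
python3 -m creep '[[[0.001,-0.002,0,-0.001,-0.001,0.002,0.045]]]'
python3 -m creep '[[[0,0,0,0,0,0.002,0.045]]]'
python3 - <<'E'
from m import *
goto((.5566,.0180,.1179),30.8)
c=shoot("scene","s13.png"); shoot("wrist","w13.png")
cv2.imwrite("pics/s13c.png",cv2.resize(c["color"][200:350,260:460,::-1],None,fx=4,fy=4,interpolation=cv2.INTER_CUBIC))
E
```

```text
t: 10.3
eef_pos: [0.5586, 0.0171, 0.118]
tool_rot: [-0.001, 0.964, 0.265, 0.002]
contact_force: [-3.7, -1.7, 30.2]
gripper_width: 0.622
t: 10.38
eef_pos: [0.5587, 0.017, 0.1179]
tool_rot: [-0.001, 0.964, 0.265, 0.002]
contact_force: [-13.3, 1.7, 37.8]
gripper_width: 0.627
turn [-0.0014 -0.0046 -0.0007] shift [-0.0013 -0.002  -0.    ] pos [0.5587 0.017  0.1179] f [-13.3   1.7  37.8] w 0.627 t 10.3833
```

View pics/w13.png

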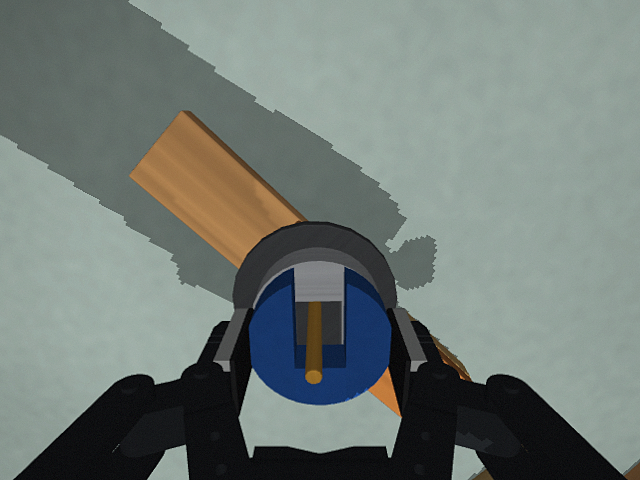

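View pics/s13c.png

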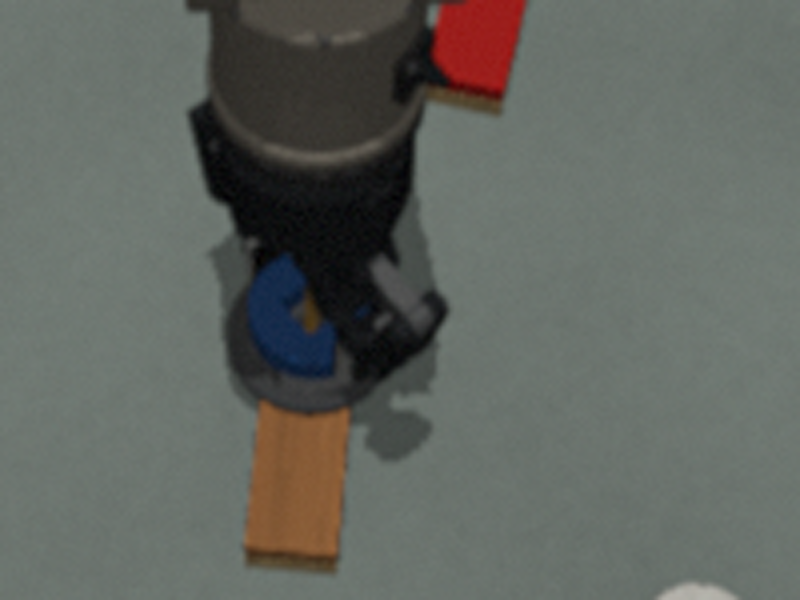

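It is seated: z stopped at 0.118 (bench pick height 0.072 plus 0.046), and the force rose when pushed. I'll relax the push, then open.

```bash
python3 -m creep '[[[0,0,0,0,0,0,0.045],[0,0,0,0,0,0,0.045]]]'
python3 -m creep '[[[0,0,0,0,0,0,0.06],[0,0,0,0,0,0,0.064],[0,0,0,0,0,0,0.068],[0,0,0,0,0,0,0.068],[0,0,0,0,0,0,0.068],[0,0,0,0,0,0,0.068]]]' 20
python3 - <<'E'
from m import *
goto((.5566,.0180,.16),30.8)
shoot("wrist","w14.png")
E
```

```text
t: 10.65
eef_pos: [0.559, 0.0169, 0.1189]
tool_rot: [-0.001, 0.964, 0.265, 0.003]
contact_force: [-0.1, -0.5, -3.4]
gripper_width: 0.631
t: 11.15
eef_pos: [0.5594, 0.0171, 0.1177]
tool_rot: [-0.001, 0.964, 0.265, 0.003]
contact_force: [0.1, -1.0, 0.4]
gripper_width: 0.796
turn [-0.0002 -0.0065 -0.0008] shift [-0.0017 -0.0023 -0.0423] pos [0.5594 0.0171 0.1177] f [ 0.1 -1.   0.4] w 0.796 t 11.15
```

View pics/w14.png

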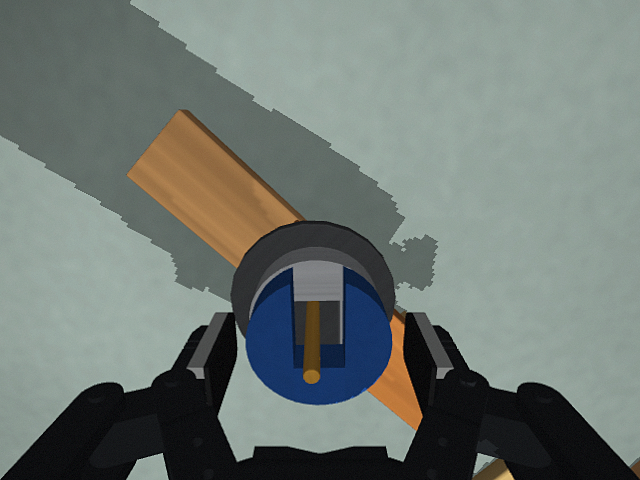

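Released: both pads are clear of the disc, at (237) and (405) against rims at 247 and 391. Opening a little more and rising straight.

```bash
python3 -m creep '[[[0,0,0,0,0,0,0.078],[0,0,0,0,0,0,0.078],[0,0,0,0,0,-0.01,0.078],[0,0,0,0,0,-0.015,0.078],[0,0,0,0,0,-0.02,0.078],[0,0,0,0,0,-0.03,0.078],[0,0,0,0,0,-0.03,0.078],[0,0,0,0,0,-0.03,0.078],[0,0,0,0,0,0,0.078]]]'
python3 -m creep '[[[0,0,0,0,0.035,-0.01,0.078],[0,0,0,0,0.035,-0.01,0.078],[0,0,0,0,0.035,-0.01,0.078],[0,0,0,0,0.03,0,0.078],[0,0,0,0,0,0,0.078],[0,0,0,0,0,0,0.078]]]'
python3 - <<'E'
from m import *
shoot("wrist","w15.png"); c=shoot("top","t15.png"); s=shoot("scene","s15.png")
a=cv2.resize(c["color"][150:240,240:370,::-1],(390,270),interpolation=cv2.INTER_CUBIC);b=cv2.resize(s["color"][240:330,275:405,::-1],(390,270),interpolation=cv2.INTER_CUBIC)
cv2.imwrite("pics/f15.png",np.hstack([a,b]))
for c,n,(u,v) in((c,"top",(451,194)),(s,"scene",(200,305))):
    H=cv2.cvtColor(c["color"],cv2.COLOR_RGB2HSV).astype(int); m=(abs(H[:,:,0]-22)<8)&(H[:,:,1]>170)
    P,ct,a=blob(c,m,(u,v),.016); print("yel",circ(P).round(4),a)
goto((.5566,.018,.25),30.8)
E
```

```text
t: 11.95
eef_pos: [0.5575, 0.0157, 0.2604]
tool_rot: [-0.001, 0.964, 0.264, 0.001]
contact_force: [1.2, -0.4, 0.5]
gripper_width: 0.914
t: 12.45
eef_pos: [0.629, -0.1029, 0.2979]
tool_rot: [-0.001, 0.964, 0.268, 0.005]
contact_force: [-0.3, 1.1, 0.1]
gripper_width: 0.91
yel [ 0.5554 -0.2276  0.0278] 701
yel [ 0.557  -0.2249  0.027 ] 519
turn [-0.0007 -0.0087  0.0067] shift [-1.000e-04 -1.387e-01  4.730e-02] pos [ 0.6281 -0.1009  0.2972] f [-0.8  0.  -0.1] w 0.911 t 12.6
```

View pics/w15.png

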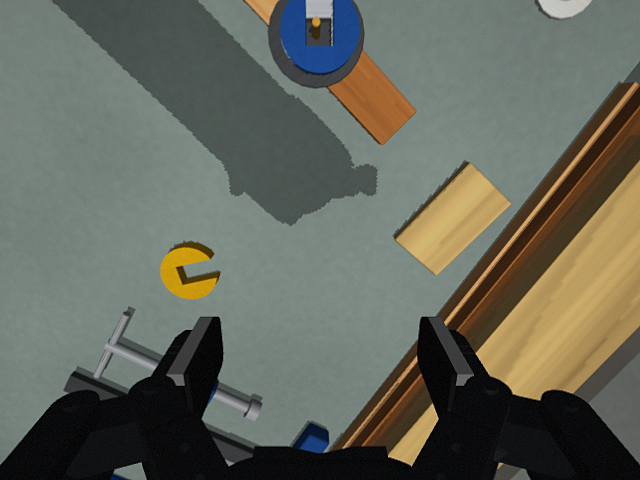

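View pics/f15.png

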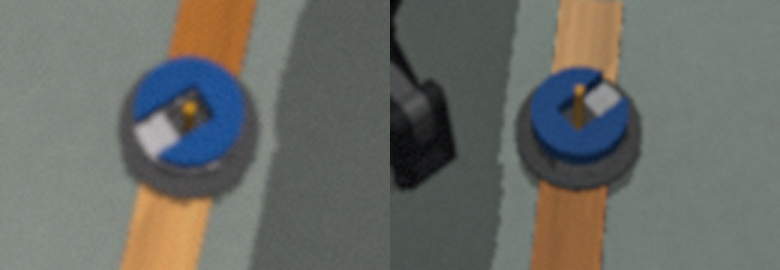

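All three views show the blue disc on the steel one with the stem through both slots. The steel is visible in the blue slot, so the slots face opposite ways, and the yellow has not moved. One numeric check of level and angle on the saved pictures, then I'll hand in.

```bash
python3 - <<'E'
from m import *
for n,near in(("top",(303,188)),("scene",(338,278)),):
    c=load(("t" if n=="top" else "s")+"15.png"); H=cv2.cvtColor(c["color"],cv2.COLOR_RGB2HSV).astype(int)
    m=(abs(H[:,:,0]-110)<15)&(H[:,:,1]>130)
    P,ct,a=blob(c,m,near,.062); q=circ(P); print(n,q.round(4),slot(c,m,near,.062,np.r_[q[:2],.028])[0])
    k,l=cv2.connectedComponents(m.astype(np.uint8)); u,v=ct[0].astype(int); mm=cv2.erode((l==l[v,u]).astype(np.uint8),np.ones((3,3)))>0
    vv,uu=np.nonzero(mm); o,d=ray(c,np.c_[uu,vv]); X=o+d*c["range_z"][vv,uu][:,None]
    X=X[X[:,2]>.055]; A=np.c_[X[:,:2]-X[:,:2].mean(0),np.ones(len(X))]; f=np.linalg.lstsq(A,X[:,2],rcond=None)[0]; print("plane tilt,z",f.round(4),"resid",np.std(X[:,2]-A@f).round(4))
E
python3 -c "from station import hand_in; print(hand_in())"
```

```text
top [0.5594 0.0155 0.0268] 124.52778655735204
plane tilt,z [-1.7317  0.5898  0.067 ] resid 0.0401
scene [0.5631 0.0174 0.0279] 124.68398396245888
plane tilt,z [ 1.6169 -0.7276  0.0666] resid 0.0256
the job is handed in; nothing more can be done
None
```

The blue weight is on the hanger, on top of the steel one, with its slot facing the opposite way. The job was handed in at about 12.6 s. I used the smaller of the two blue discs, gripped it across its slot and turned it about 76°. I then lowered it over the stem, let go once it had stopped, and backed the arm away.

**Checks that agreed**
- **Seating:** it stopped at the expected height, TCP 0.118 m. A short push to confirm this read about 38 N at the wrist. After that I eased off and opened the fingers; the reading then was 0.118–0.119 m, so it may have been up to about 1 mm off the steel at release.
- **Fit:** the top, scene and wrist pictures show the blue disc resting on the steel one, with the stem through its slot and steel visible in the slot.
- **Yellow weight:** the top camera gave the same position before and after, and the scene camera agreed to 0.3 mm.

**Checks that were weaker or disagreed**
- **Slot angle:** the final top and scene pictures put the blue slot at about 124.6°. The wrist view put the steel slot at about −59°, so they are about 176° apart. Just before placing, the wrist view showed them within about 1° of opposite. The final angle is from low-resolution pictures and could be a few degrees off.
- **Level:** my plane fit to the depth readings failed because background points got in (residuals 25–40 mm). That the disc lies flat rests on the pictures and the stopping height only.
- **Camera positions:** the top and scene cameras differ by 2–5 mm, so I relied on the wrist camera for the placing.

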